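Load the last blank and lock the indexed end stop

TASK

Finish loading the bench fence for boring: push the loose blank that lies in front of the open gap straight back until it sits flush against the fence board beside the two blanks already there. Then pull up the red knob of the index plunger, slide the blue stop along to close up the row, and let the pin drop fully into the hole that leaves all three blanks flat, square and held between the two stops. Leave the spare blank beyond the fixed end stop and the other things on the bench where they are.

Things in the scene. Friction and masses are not known exactly. Their poses are not given: they have to be found in the camera images.
- fence: Fence, fixed to the bench: plywood board 330 mm long, 46 mm high, 18 mm thick, aluminium index bar (top z 50 mm) behind it. Origin on the bench at the foot of its front face, at mid length. x: away from the robot, square to the front face (plane x = 0, blanks lie at x < 0); y: along the fence to the left; z up. Hole line at x = +34 mm.
- end_stop (a point): On the inner (right) face of the fixed aluminium end stop at the fence's left end: fence x = -40, y = +140, z = 14 mm. The end stop is 46 mm high, 20 mm thick and reaches from the fence face forward to x = -70 mm.
- first_hole (a point): Mouth of the rightmost of six 10 mm holes in the top of the index bar, where the pin sits at the start: fence x = +34, y = -115, z = 50 mm. The others follow to the left every 25 mm (y = -90, -65, -40, -15, +10 mm).
- stop_slide (a joint): Blue stop carriage along the fence (m): 0 with the pin in the rightmost hole (start), grows to the left, limits -0.008 to 0.132; holes at 0, 0.025, 0.050, 0.075, 0.100, 0.125. Space between the two stop faces = 0.227 minus this value, so a row fits its hole with 2 mm to spare. Pin lifted, it slides with 2.5 N friction, moved by the knob; pin play 1 mm each way.
- plunger (a joint): Height (m) of the spring plunger: 0 = pin fully in a hole, about 0.010 = pin riding on the bar between holes, 0.016 = fully up. Spring: 6 N down when seated, 12 N fully up. Above 0.011 the carriage is free. The pin's end is round: let go about 2 mm or less off a hole it drops in; let go farther off, it rides on the bar.
- knob (a point): Middle of the red plunger knob: round, upright, 31 mm diameter, 30 mm high (15 mm either way of this point), its underside 22 mm above the carriage's saddle (56 mm wide along the fence, top z 66 mm), with a 17 mm barrel between. On the hole line (fence x = +34 mm), z = 103 mm when seated, fence y = -115 mm + stop_slide.
- stop_face (a point): On the left face of the movable stop's arm, the face that meets the blanks: 28 mm left of the knob's axis along the fence, fence x = -40, z = 14 mm. The arm reaches forward to fence x = -78 mm and is 66 mm high.
- row_blank_1: Light wooden blank, 50 x 90 x 28 mm (its x, y, z), already in the row against the fixed end stop and the fence, its 90 mm length (y) square to the fence. Origin at the centre of its underside.
- row_blank_2: Second light wooden blank, same size 50 x 90 x 28 mm, lying beside the first in the row. Origin at the centre of its underside.
- narrow_blank: Light wooden blank, 50 (x) x 90 (y) x 28 mm, 0.08 to 0.17 kg, origin at the centre of its underside. This or the wide blank lies in front of the gap (fence y about -30 mm) and is the one to load, its 90 mm length ending square to the fence; the other is the spare, left beyond the fixed end stop (fence y over 200 mm).
- wide_blank: Dark brown wooden blank, 75 (x) x 90 (y) x 28 mm, 0.12 to 0.26 kg, origin at the centre of its underside. Trades places with the narrow blank: to be loaded if it lies in front of the gap (75 mm then adds to the row), else the spare.
- glue_bottle: White glue bottle with a blue label and orange tip, 59 mm diameter, 187 mm high, standing loose on the bench to the right of the work. Origin at the centre of its foot. Bystander.
- sanding_block: Cork sanding block in blue abrasive, 60 x 110 x 30 mm, lying to the right of the fence. Origin at the centre of its underside. Bystander.
There are look-alikes about, which are no part of the job. What is shaped like the wide_blank but pink or purple is not meant. What is shaped like the row_blank_1 but purple is not meant.

How it is judged:
At the end, for the whole second after the job is handed in: Pin seated within 2 mm in the hole that fits the row: stop_slide 0.075 (narrow blank loaded) or 0.050 (wide), 3 mm tolerance. The three blanks lie flat, within 3.5 mm of touching the fence and 0.04 rad of square, side by side between the stops; spare blank beyond the end stop, moved under 10 mm (value of joint plunger below 0.002 m and velocity of joint stop_slide below 0.005 m/s and x of row_blank_1 in the frame of fence between -0.0485 and -0.0415 m and angle between the y axis of each of row_blank_1, row_blank_2 and the x axis of fence, either way round below 0.04 rad and height (world z) of each of row_blank_1, row_blank_2 below 0.004 m and x of row_blank_2 in the frame of fence between -0.0485 and -0.0415 m and y of row_blank_1 in the frame of fence above 0.108 m and y of row_blank_2 in the frame of fence above 0.056 m and ((value of joint stop_slide between 0.072 and 0.078 m and x of narrow_blank in the frame of fence between -0.0485 and -0.0415 m and angle between the y axis of narrow_blank and the x axis of fence, either way round below 0.04 rad and height (world z) of narrow_blank below 0.004 m and y of narrow_blank in the frame of fence between 0.0065 and 0.0185 m and linear speed of narrow_blank below 0.01 m/s and y of wide_blank in the frame of fence above 0.18 m and distance of wide_blank from where it was at the start of the episode below 0.01 m) or (value of joint stop_slide between 0.047 and 0.053 m and x of wide_blank in the frame of fence between -0.0485 and -0.0415 m and angle between the y axis of wide_blank and the x axis of fence, either way round below 0.04 rad and height (world z) of wide_blank below 0.004 m and y of wide_blank in the frame of fence between -0.006 and 0.006 m and linear speed of wide_blank below 0.01 m/s and y of narrow_blank in the frame of fence above 0.18 m and distance of narrow_blank from where it was at the start of the episode below 0.01 m))).
It fails at once if the glue bottle is shoved or knocked over (moved more than 20 mm) (distance of glue_bottle from where it was at the start of the episode above 0.02 m).
It fails at once if the sanding block is shoved or knocked over (moved more than 20 mm) (distance of sanding_block from where it was at the start of the episode above 0.02 m).
It also fails if it takes over 48 s, if anything falls off the work surface, if the arm or the gripper's body presses on something with over 40 N, if the wrist force passes 120 N, or if a joint passes its speed limit or range.

ROBOT

A 6-joint arm with a two-finger parallel gripper is mounted at the origin on a cart in front of the work surface, level with it; the furniture and walls round the work are solid. World frame = base frame: x ahead of the robot, y to its left, z up, the work surface at z = 0. Lengths are in m, angles in rad, forces in N, time in s.
With the tool pointing down it reaches from about 0.3 to 1 m from the base axis. Payload 5.1 kg.
Tool frame: the origin (TCP) lies on the centre line of the jaws, within the pads' length; the fingertips stand env.tip_reach ahead of it and the grasp point (between the pads) lies 8 mm behind it (env.tip_reach is the distance from the TCP to the fingertips, in m); z points along the fingers, y is the line along which they close (so a half turn about z gives the same grasp; the last joint's range is limited). The gripper opens to 95 mm and grips with 3 to 60 N. Pads are 20 mm wide; open, the fingers measure 119 mm over their backs; the gripper's body (75 mm by 180 mm) begins 59 mm behind the grasp point.
Start: joints at [-1.37, 0.124, 1.65, -0, 1.367, -0.083], TCP at [0.182, -0.624, 0.226] pointing down, gripper open.
Joint ranges: [-2.61, 2.61], [-1.02, 2.33], [0.03, 2.71], [-1.35, 4.49], [0.32, 2.68], [-2.91, 2.91]. Speed limits (rad/s): [2.57, 2.57, 3.14, 3.14, 3.14, 3.14].

INTERFACE

Orientations are given as a 3x3 rotation matrix whose columns are the frame's x, y, z axes.
In Python, from plant import env gives the robot as it stands.
- The arm moves only by the tool move_arm, never from a script. Its argument "targets" is a list of rows, each an object of numbers: "jaw": the gripper command: -1 is shut, 1 is fully open, values between are in proportion; "tx", "ty", "tz": the shift along the world's x, y, z in mm; "roll": the turn about the world's z in rad. In form: [{"jaw": .., "tx": .., "ty": .., "tz": .., "roll": ..}, ...]. A call has 1 to 20 rows; each row shifts and turns the commanded pose from where the row before left it; what a row does not reach is not made up. A row lasts 1/8 s, in which the tool goes at most 62.5 mm and 10.7 degrees, less where a joint would pass 70% of its speed; a pose out of reach is approached as far as the arm can. A call with a gripper value outside its range is refused whole. The fingers move at their own pace and stop on an object; the grip force is fixed at half the most. Time passes only in rows, so rows that do not move let the fingers close. It gives the time, the measured TCP pose, the force, the opening and the grip force at its end, in the units of the state.
- env.state(): the state, without advancing time (a new reading comes with each control period).
- env.capture(name): name is "side" or "top" or "wrist"; returns a dict with "pixels" (420x560x3 uint8, red, green, blue), "depth" (420x560 float32, m along the optical axis (not along the pixel's ray), 0 where there is no reading), "fx", "fy", "cx", "cy" (pixels), "k1" (the pictures are not rectified: a ray, as slopes to the right and down, at radius r is drawn at 1 + k1 r^2 times it, then the intrinsics apply), "extrinsics" (4x4, takes a point from world to camera coordinates). Camera axes: x right, y up, looking along -z (the intrinsics and any distortion apply to the point x, -y, -z); pixel columns grow to the right and rows downward; lengths in m; the calibration is good to about 2 mm. A picture is of the moment at which its call begins.
- env.finish_job(): hands the job in; it is judged then, once.
The state is a dict: "clock": time; "joint_positions": joint angles; "joint_vel": joint speeds; "effort": joint torques, N m; "eef_pos": TCP position; "orientation": TCP orientation; "wrist_force": force on the tool from outside, world axes, zero at the start; "torque": the same for the moment, N m; "opening": finger opening in m; "finger_force": force on a finger pad.
Only numpy, scipy, OpenCV 4.12 (cv2) and the standard library are available. Lean on these libraries where they do the work, as an engineer would, in place of code of your own. Each camera call takes 0.05 s, during which the arm holds its last target. There are 200 camera calls.

## Working session

There is one attempt and no reset: what is moved stays moved. The work goes in short steps, Python scripts to look and compute and a tool call to move; the robot and the scene stay as the last step left them, time stands still between calls to the robot, and variables do not carry over. Pictures are saved under pics/ and viewed, at most 10 in all, crops included, and the job is handed in when it is done.

Besides the shell and the picture viewer there is one more tool, called after ">>>" as name(argument=value, ...), one argument or row to a line, values as JSON. move_arm: Moves the arm, as the interface text tells. Its arguments: {"type":"object","properties":{"targets":{"type":"array","items":{"type":"object","properties":{"jaw":{"type":"number"},"tx":{"type":"number"},"ty":{"type":"number"},"tz":{"type":"number"},"roll":{"type":"number"}}}}},"required":["targets"]}

```bash
mkdir -p pics && ls && cat > h.py <<'E'
import numpy as np, cv2
from plant import env
def cap(n):
    c=env.capture(n); return c
def rays(c,uv):
    uv=np.asarray(uv,float).reshape(-1,2)
    K=np.array([[c['fx'],0,c['cx']],[0,c['fy'],c['cy']],[0,0,1]])
    p=cv2.undistortPoints(uv.reshape(-1,1,2),K,np.array([c['k1'],0,0,0,0.])).reshape(-1,2)
    return np.c_[p[:,0],-p[:,1],-np.ones(len(p))]
def onplane(c,uv,z):
    E=np.asarray(c['extrinsics']);R=E[:3,:3];t=E[:3,3]
    d=rays(c,uv)@R; o=-R.T@t
    return o+d*((z-o[2])/d[:,2])[:,None]
def cloud(c):
    E=np.asarray(c['extrinsics']);R=E[:3,:3];t=E[:3,3]
    v,u=np.mgrid[:420,:560]; uv=np.c_[u.ravel(),v.ravel()]
    p=rays(c,uv)*c['depth'].ravel()[:,None]
    return ((p-t)@R).reshape(420,560,3)
def save(c,f): cv2.imwrite('pics/'+f,c['pixels'][:,:,::-1])
E
python3 - <<'E'
from h import *
import pickle
for n in ('top','side'):
    c=cap(n); save(c,n+'0.png'); pickle.dump(c,open(n+'0.pkl','wb')); print(n,np.round(c['extrinsics'],3).tolist(),c['fx'],c['k1'])
print(env.tip_reach, env.state())
E
```

```text
pics
top [[-0.0, -1.0, -0.001, 0.064], [0.996, -0.0, 0.093, -0.597], [-0.093, -0.001, 0.996, -0.897], [0.0, 0.0, 0.0, 1.0]] 402.46153905366924 0.02715255309916302
side [[-0.907, -0.422, -0.015, 0.556], [0.236, -0.535, 0.811, -0.183], [-0.35, 0.732, 0.585, -0.756], [0.0, 0.0, 0.0, 1.0]] 380.7022796142001 0.021995220228842406
0.011 {'clock': 0.1, 'joint_positions': array([-1.36958796e+00,  1.24440752e-01,  1.65154192e+00, -2.15640336e-05,
        1.36748362e+00, -8.26103069e-02]), 'joint_vel': array([ 2.07032819e-03, -2.96378096e-03, -3.33203631e-03,  4.26066441e-05,
       -2.70819151e-04,  1.31211683e-03]), 'effort': array([ 9.03683649e-04, -4.18882871e+01, -3.61095357e+01,  7.77956564e-02,
        4.61967860e-02, -5.97334065e-05]), 'eef_pos': array([ 0.18186301, -0.62345684,  0.22450673]), 'orientation': array([[ 9.59991923e-01,  2.80027411e-01, -3.95146971e-04],
       [ 2.80027658e-01, -9.59990185e-01,  1.83161856e-03],
       [ 1.33566189e-04, -1.86899111e-03, -9.99998245e-01]]), 'wrist_force': array([-0.07095554, -1.27043454,  0.73050071]), 'torque': array([ 0.02240474, -0.02749985,  0.05476166]), 'finger_force': 0.0, 'opening': 0.09525413054480236}
```

View pics/top0.png

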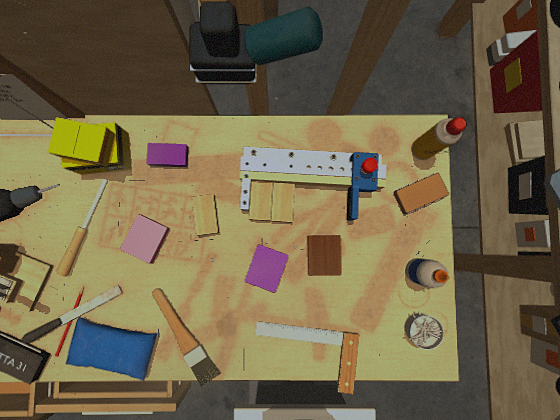

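View pics/side0.png

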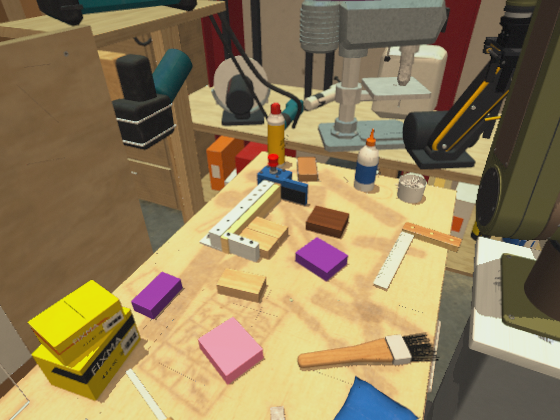

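The top picture shows the wide-blank-like shapes: dark brown (324,255) in front of the gap, purple (267,268) and pink (145,238). The narrow-blank-like shapes are the row pair (260,202) and (285,202), the spare (205,215) beyond the end stop, and a purple one (167,155). The brown wide blank is the one to load, so the target slide is 0.050. The knob is at (369,165), the glue bottle at (432,273) and the sanding block at (422,193). I'll confirm the choice in a close crop while measuring.

```bash
python3 - <<'E'
from h import *
import pickle
c=pickle.load(open('top0.pkl','rb')); P=c['pixels']; W=cloud(c)
crop=cv2.resize(P[130:300,190:460],None,fx=2.9,fy=2.9,interpolation=cv2.INTER_CUBIC); cv2.imwrite('pics/crop1.png',crop[:,:,::-1])
hsv=cv2.cvtColor(P,cv2.COLOR_RGB2HSV).astype(int); H,S,V=hsv[...,0],hsv[...,1],hsv[...,2]
box=np.zeros(P.shape[:2],bool); box[140:225,230:392]=1
# top-surface of fence: z .042-.055
Z=W[...,2]
m=box&(Z>.040)&(Z<.056)
def big(m):
    n,l,s,_=cv2.connectedComponentsWithStats(m.astype(np.uint8)); return l==1+np.argmax(s[1:,4])
print('bench z',np.median(Z[230:240,200:250]))
bl=np.zeros_like(box); bl[225:290,300:350]=1
m2=big(bl&(Z>.015)); cn,_=cv2.findContours(m2.astype(np.uint8),0,1); q=cv2.boxPoints(cv2.minAreaRect(cn[0])); print('wide px',q.round(1)); print(onplane(c,q,.028).round(4), np.median(Z[m2]), P[255,324])
# row blanks
rb=np.zeros_like(box); rb[180:226,248:300]=1
m3=big(rb&(Z>.015)&(Z<.036)); cn,_=cv2.findContours(m3.astype(np.uint8),0,1); q=cv2.boxPoints(cv2.minAreaRect(cn[0])); print('row',onplane(c,q,.028).round(4))
# spare
rb=np.zeros_like(box); rb[185:245,188:222]=1
m3=big(rb&(Z>.015)); cn,_=cv2.findContours(m3.astype(np.uint8),0,1); q=cv2.boxPoints(cv2.minAreaRect(cn[0])); print('spare',onplane(c,q,.028).round(4))
# front board edge: lowest row of m per column
pts=[]
for u in range(258,345):
    r=np.where(m[140:200,u])[0]
    pts.append((u,140+r.max()+.5))
w=onplane(c,pts,.046); L=cv2.fitLine(w[:,:2].astype(np.float32),cv2.DIST_HUBER,0,.001,.001).ravel(); print('front edge',L)
pts=[(u,140+np.where(m[140:200,u])[0].min()-.5) for u in range(250,340)]
w=onplane(c,pts,.050); L=cv2.fitLine(w[:,:2].astype(np.float32),cv2.DIST_HUBER,0,.001,.001).ravel(); print('back edge',L)
# knob
mk=box&(S>150)&((H<8)|(H>172))&(V>100)
mk=big(mk); k=np.argwhere(mk)[:,::-1]; print('knob px',k.mean(0),k.min(0),k.max(0),'z top',np.percentile(Z[mk],[50,95]))
mt=mk&(Z>.11); k=np.argwhere(mt)[:,::-1]; print(onplane(c,[k.mean(0)],.118),W[mt].mean(0))
s=env.capture('top')
E
```

```text
bench z 0.0010100906261111603
wide px [[308. 235.]
 [341. 235.]
 [341. 274.]
 [308. 274.]]
[[ 0.5381 -0.0093  0.028 ]
 [ 0.5382 -0.0846  0.028 ]
 [ 0.4502 -0.0831  0.028 ]
 [ 0.4501 -0.0086  0.028 ]] 0.027150060317479865 [89 50 24]
row [[0.5753 0.1294 0.028 ]
 [0.6687 0.1228 0.028 ]
 [0.6599 0.0104 0.028 ]
 [0.5666 0.018  0.028 ]]
spare [[0.6269 0.2601 0.028 ]
 [0.6337 0.2064 0.028 ]
 [0.5442 0.1941 0.028 ]
 [0.5376 0.2472 0.028 ]]
front edge [0.061291   0.99811995 0.65772384 0.00704982]
back edge [0.06030149 0.9981802  0.7094712  0.02173072]
knob px [369.82389937 164.32704403] [362 158] [376 171] z top [0.11578897 0.11870456]
[[ 0.68291987 -0.13272685  0.118     ]] [ 0.68339663 -0.13325615  0.11572078]
```

View pics/crop1.png

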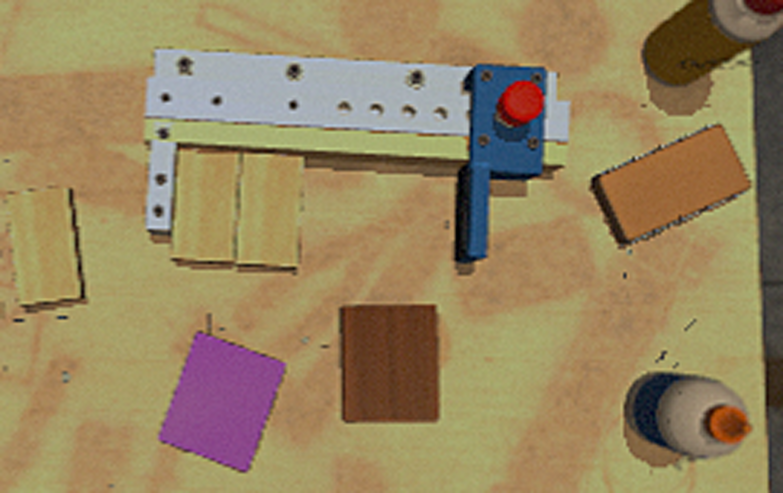

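The brown blank sits at crop (390,364), right in front of the gap between the row and the blue stop arm. It is plain brown, not pink or purple, so the choice stands. By ray casting, the fence origin is about (0.656,-0.016) with yaw -0.061, and the blank centre is about (0.494,-0.046) with yaw about 0. I'll move above it and check with the wrist camera.

>>> move_arm(
  targets=[
    {"jaw":1,"tx":0,"ty":0,"tz":25,"roll":0},
    {"jaw":1,"tx":24,"ty":44,"tz":0,"roll":-0.022},
    {"jaw":1,"tx":24,"ty":44,"tz":0,"roll":-0.022},
    {"jaw":1,"tx":24,"ty":44,"tz":0,"roll":-0.022},
    {"jaw":1,"tx":24,"ty":44,"tz":0,"roll":-0.022},
    {"jaw":1,"tx":24,"ty":44,"tz":0,"roll":-0.022},
    {"jaw":1,"tx":24,"ty":44,"tz":0,"roll":-0.022},
    {"jaw":1,"tx":24,"ty":44,"tz":0,"roll":-0.022},
    {"jaw":1,"tx":24,"ty":44,"tz":0,"roll":-0.022},
    {"jaw":1,"tx":24,"ty":44,"tz":0,"roll":-0.022},
    {"jaw":1,"tx":24,"ty":44,"tz":0,"roll":-0.022},
    {"jaw":1,"tx":24,"ty":44,"tz":0,"roll":-0.022},
    {"jaw":1,"tx":24,"ty":44,"tz":0,"roll":-0.022},
    {"jaw":1,"tx":24,"ty":44,"tz":0,"roll":-0.022},
    {"jaw":1,"tx":0,"ty":0,"tz":0,"roll":0},
    {"jaw":1,"tx":0,"ty":0,"tz":0,"roll":0},
  ],
)

```text
clock: 2.15
eef_pos: [0.4936, -0.0521, 0.2503]
orientation: [[1.0, -0.002, -0.001], [-0.002, -1.0, -0.0], [-0.001, 0.0, -1.0]]
wrist_force: [-0.1, -0.9, -0.1]
opening: 0.0953
finger_force: 0.0
```

```bash
python3 - <<'E'
from h import *
c=cap('wrist'); save(c,'wrist1.png'); W=cloud(c); Z=W[...,2]
P=c['pixels']; hsv=cv2.cvtColor(P,cv2.COLOR_RGB2HSV); 
s=env.state(); print(s['eef_pos'],s['orientation'][:,1],s['clock'])
m=(Z>.018)&(Z<.036)&(abs(W[...,0]-.494)<.07)&(abs(W[...,1]+.046)<.065)&(hsv[...,2]<150)
n,l,st,_=cv2.connectedComponentsWithStats(m.astype(np.uint8)); m=l==1+np.argmax(st[1:,4])
cn,_=cv2.findContours(m.astype(np.uint8),0,1); cn=max(cn,key=len); w=onplane(c,cn.reshape(-1,2),.028)
(cx,cy),(a,b),an=cv2.minAreaRect((w[:,:2]*1000).astype(np.float32)); print(cx,cy,a,b,an)
E
```

```text
[ 0.49353225 -0.05261628  0.25037545] [-2.77536452e-03 -9.99996117e-01  2.52093160e-04] 2.2
492.39434814453125 -47.914306640625 74.3467025756836 89.75939178466797 89.88810729980469
```

View pics/wrist1.png

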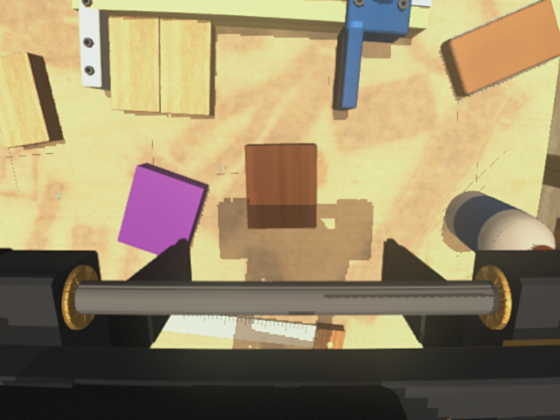

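The wrist view shows the brown blank at (281,186), square to the tool. The purple decoy (163,210) is clear of the fingers by about 18 mm. I'll go down and grip it.

>>> move_arm(
  targets=[
    {"jaw":1,"tx":-1,"ty":4.5,"tz":-50,"roll":0},
    {"jaw":1,"tx":0,"ty":0,"tz":-50,"roll":0},
    {"jaw":1,"tx":0,"ty":0,"tz":-50,"roll":0},
    {"jaw":1,"tx":0,"ty":0,"tz":-45,"roll":0},
    {"jaw":1,"tx":0,"ty":0,"tz":-25,"roll":0},
    {"jaw":1,"tx":0,"ty":0,"tz":-14,"roll":0},
    {"jaw":1,"tx":0,"ty":0,"tz":0,"roll":0},
    {"jaw":0.4,"tx":0,"ty":0,"tz":0,"roll":0},
    {"jaw":0.4,"tx":0,"ty":0,"tz":0,"roll":0},
    {"jaw":0.4,"tx":0,"ty":0,"tz":0,"roll":0},
    {"jaw":0.4,"tx":0,"ty":0,"tz":0,"roll":0},
    {"jaw":0.4,"tx":0,"ty":0,"tz":0,"roll":0},
  ],
)

```text
clock: 3.7
eef_pos: [0.4939, -0.0476, 0.0179]
orientation: [[1.0, -0.002, 0.002], [-0.002, -1.0, -0.0], [0.002, 0.0, -1.0]]
wrist_force: [-0.1, 0.0, 6.3]
opening: 0.0747
finger_force: 29.9
```

```bash
python3 - <<'E'
from h import *
s=env.state(); print(s['eef_pos'],s['orientation'][:,1],s['clock'])
c=cap('wrist'); save(c,'wrist2.png'); W=cloud(c)
O=np.array([.656,-.0158]); th=-.0608; R=np.array([[np.cos(th),-np.sin(th)],[np.sin(th),np.cos(th)]])
F=(W[...,:2]-O)@R; Z=W[...,2]
m=(Z>.02)&(Z<.035)&(F[...,1]>-.02)&(F[...,1]<.2)&(F[...,0]>-.12)&(F[...,0]<0.01)
print('row pts fence y range along fx=-.04:',m.sum())
mm=m&(abs(F[...,0]+.05)<.02); y=np.sort(F[...,1][mm]); print(np.percentile(y,[0.5,2,98,99.5]) if len(y) else None)
mm=m&(abs(F[...,1]-.06)<.01); x=F[...,0][mm]; print(np.percentile(x,[.5,2,98,99.5]) if len(x) else None)
E
```

```text
[ 0.49392814 -0.04756252  0.0178846 ] [-2.09243873e-03 -9.99997787e-01  2.19375875e-04] 3.7
row pts fence y range along fx=-.04: 11293
[0.03528959 0.03558823 0.07476873 0.07581133]
[-0.09134597 -0.09079851 -0.05408917 -0.0535064 ]
```

>>> move_arm(
  targets=[
    {"jaw":0.4,"tx":12.5,"ty":1.2,"tz":0,"roll":-0.0075},
    {"jaw":0.4,"tx":12.5,"ty":1.2,"tz":0,"roll":-0.0075},
    {"jaw":0.4,"tx":12.5,"ty":1.2,"tz":0,"roll":-0.0075},
    {"jaw":0.4,"tx":12.5,"ty":1.2,"tz":0,"roll":-0.0075},
    {"jaw":0.4,"tx":12.5,"ty":1.2,"tz":0,"roll":-0.0075},
    {"jaw":0.4,"tx":12.5,"ty":1.2,"tz":0,"roll":-0.0075},
    {"jaw":0.4,"tx":12.5,"ty":1.2,"tz":0,"roll":-0.0075},
    {"jaw":0.4,"tx":12.5,"ty":1.2,"tz":0,"roll":-0.0075},
    {"jaw":0.4,"tx":0,"ty":0,"tz":0,"roll":0},
    {"jaw":0.4,"tx":0,"ty":0,"tz":0,"roll":0},
  ],
)

```text
clock: 5.0
eef_pos: [0.5946, -0.038, 0.0179]
orientation: [[0.998, -0.062, 0.004], [-0.062, -0.998, -0.0], [0.004, 0.0, -1.0]]
wrist_force: [2.5, 0.1, 5.1]
opening: 0.0744
finger_force: 30.0
```

```bash
cat >> h.py <<'E'
O=np.array([.656,-.0158]); th=-.0608; R2=np.array([[np.cos(th),-np.sin(th)],[np.sin(th),np.cos(th)]])
def fence(W): return (W[...,:2]-O)@R2
E
python3 - <<'E'
from h import *
s=env.state(); print(s['eef_pos'],fence(s['eef_pos']),s['orientation'][:,1],s['clock'],s['wrist_force'])
c=cap('wrist'); save(c,'wrist3.png'); W=cloud(c); F=fence(W);Z=W[...,2]; V=c['pixels'].max(2)
for y0 in (-.045,-.025,-.005):
    m=(abs(F[...,1]-y0)<.008)&(V<140)&(Z>.015)&(Z<.04)&(F[...,0]>-.15); x=F[...,0][m]; print(y0,m.sum(),np.percentile(x,[1,50,99]) if m.sum() else 0, np.median(Z[m]) if m.sum() else 0)
for y0 in (-.06,.0,.06,.1):
    m=(abs(F[...,1]-y0)<.01)&(Z>.038)&(Z<.048)&(F[...,0]>-.05)&(F[...,0]<.03); x=F[...,0][m]; print('board',y0,m.sum(),np.percentile(x,[1,50,99]) if m.sum() else 0)
E
```

```text
[ 0.5945614  -0.03802992  0.01786042] [-0.05997433 -0.02592201] [-6.20939149e-02 -9.98070300e-01  1.51146795e-04] 5.0 [2.46563193 0.07560221 5.10188388]
-0.045 5332 [-0.095892   -0.04397455  0.03832249] 0.0274151488168679
-0.025 5254 [-0.09582475 -0.04492468  0.03693827] 0.0273601780379057
-0.005 5157 [-0.09570809 -0.04478968 -0.01715685] 0.02734578463404971
board -0.06 3233 [-0.04978329  0.00896038  0.02415831]
board 0.0 3135 [-0.00023662  0.00906659  0.02516421]
board 0.06 2886 [-8.19033908e-05  9.26129538e-03  2.35233147e-02]
board 0.1 0 0
```

View pics/wrist3.png

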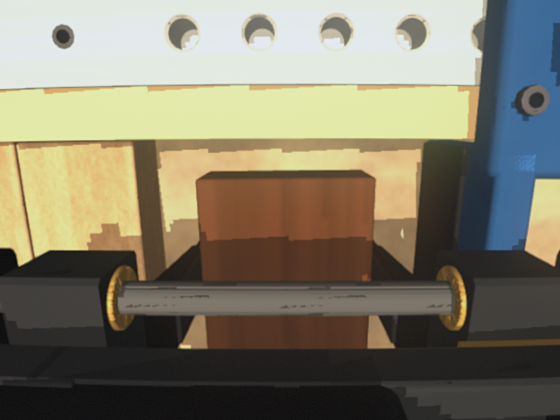

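The blank (285,240) is held square, and its far edge is about 16 mm short of the board's foot. The finger clears both the row at left and the blue arm at right. I'll push home.

>>> move_arm(
  targets=[
    {"jaw":0.4,"tx":6,"ty":-0.4,"tz":0,"roll":0},
    {"jaw":0.4,"tx":5,"ty":-0.3,"tz":0,"roll":0},
    {"jaw":0.4,"tx":2,"ty":-0.1,"tz":0,"roll":0},
    {"jaw":0.4,"tx":2,"ty":-0.1,"tz":0,"roll":0},
    {"jaw":0.4,"tx":1,"ty":-0.1,"tz":0,"roll":0},
    {"jaw":0.4,"tx":1,"ty":-0.1,"tz":0,"roll":0},
    {"jaw":0.4,"tx":0,"ty":0,"tz":0,"roll":0},
  ],
)

```text
clock: 5.92
eef_pos: [0.6085, -0.0389, 0.0178]
orientation: [[0.998, -0.062, -0.004], [-0.062, -0.998, 0.0], [-0.004, -0.0, -1.0]]
wrist_force: [-6.8, 0.4, 13.4]
opening: 0.0748
finger_force: 30.0
```

>>> move_arm(
  targets=[
    {"jaw":0.4,"tx":1.5,"ty":-0.1,"tz":0,"roll":0},
    {"jaw":0.4,"tx":0,"ty":0,"tz":0,"roll":0},
    {"jaw":0.76,"tx":0,"ty":0,"tz":0,"roll":0},
    {"jaw":0.76,"tx":0,"ty":0,"tz":0,"roll":0},
    {"jaw":0.76,"tx":0,"ty":0,"tz":0,"roll":0},
  ],
)

```text
clock: 6.55
eef_pos: [0.6105, -0.039, 0.0156]
orientation: [[0.998, -0.062, -0.002], [-0.062, -0.998, 0.0], [-0.002, -0.0, -1.0]]
wrist_force: [0.4, 0.3, -0.2]
opening: 0.0832
finger_force: 0.0
```

```bash
cat >> h.py <<'E'
def blank(c):
    W=cloud(c);F=fence(W);Z=W[...,2]; V=c['pixels'].max(2)
    for y0 in (-.05,-.04,-.03,-.02,-.01,0,.01):
        m=(abs(F[...,1]-y0)<.004)&(V<150)&(Z>.02)&(Z<.036)&(F[...,0]>-.12)&(F[...,0]<.015)
        if m.sum(): print('blank y',y0,m.sum(),np.percentile(F[...,0][m],[1,99]).round(4),np.median(Z[m]).round(4))
E
python3 - <<'E'
from h import *
s=env.state(); print(s['eef_pos'],fence(s['eef_pos']),s['opening'],s['clock'],s['wrist_force'])
c=cap('wrist'); blank(c)
E
```

```text
[ 0.61045631 -0.03898032  0.01560637] [-0.04405105 -0.02590484] 0.08316351928221803 6.55 [ 0.3878295   0.33951656 -0.18952821]
blank y -0.05 2422 [-0.0785 -0.004 ] 0.0274
blank y -0.04 2448 [-0.0787 -0.004 ] 0.0274
blank y -0.03 2427 [-0.0785 -0.004 ] 0.0274
blank y -0.02 2441 [-0.0786 -0.0043] 0.0274
blank y -0.01 2423 [-0.0785 -0.0042] 0.0274
blank y 0 2402 [-0.0784 -0.004 ] 0.0274
blank y 0.01 1420 [-0.0781 -0.0038] 0.0273
```

>>> move_arm(
  targets=[
    {"jaw":0.76,"tx":0,"ty":0,"tz":40,"roll":0},
    {"jaw":0.6,"tx":-40,"ty":2.4,"tz":50,"roll":0},
    {"jaw":0.2,"tx":-40,"ty":2.4,"tz":30,"roll":0},
    {"jaw":0,"tx":-20,"ty":1.2,"tz":0,"roll":0},
    {"jaw":0,"tx":0,"ty":0,"tz":0,"roll":0},
  ],
)

```text
clock: 7.22
eef_pos: [0.5116, -0.0331, 0.1355]
orientation: [[0.998, -0.062, 0.0], [-0.062, -0.998, -0.0], [0.0, 0.0, -1.0]]
wrist_force: [0.5, 0.2, 0.3]
opening: 0.0516
finger_force: 0.0
```

```bash
python3 - <<'E'
from h import *
s=env.state(); print(s['eef_pos'],fence(s['eef_pos']),s['opening'],s['clock'],s['wrist_force'])
for n in ('wrist','top'):
    c=cap(n); save(c,n+'4.png'); print(n); blank(c)
    W=cloud(c);F=fence(W);Z=W[...,2]
    for y0 in (.05,.06,.07,.1,.11,.12):
        m=(abs(F[...,1]-y0)<.004)&(Z>.02)&(Z<.036)&(F[...,0]>-.12)&(F[...,0]<.015)
        if m.sum(): print('row y',y0,np.percentile(F[...,0][m],[1,99]).round(4))
    m=(Z>.02)&(Z<.036)&(abs(F[...,0]+.045)<.02)&(F[...,1]>-.08)&(F[...,1]<.03); print('blank y range',np.percentile(F[...,1][m],[.5,99.5]))
E
```

```text
[ 0.51163356 -0.03305179  0.13550391] [-0.14305143 -0.02599198] 0.051617196664632235 7.225 [0.50579414 0.16017256 0.25686125]
wrist
blank y -0.05 1479 [-0.0908 -0.0001] 0.0273
blank y -0.04 1169 [-0.0908  0.0001] 0.0272
blank y -0.03 1436 [-0.0907  0.0001] 0.0273
blank y -0.02 913 [-0.0914  0.0001] 0.0272
blank y -0.01 1326 [-0.0907 -0.    ] 0.0273
blank y 0 965 [-0.0913  0.0001] 0.0273
blank y 0.01 123 [-0.0529  0.0002] 0.0272
row y 0.05 [-0.0903 -0.0001]
row y 0.06 [-0.0902 -0.0003]
row y 0.07 [-0.0902 -0.0001]
row y 0.1 [-0.0898 -0.0003]
row y 0.11 [-0.0897 -0.0003]
row y 0.12 [-0.0896 -0.0003]
blank y range [-0.06351566  0.01046263]
top
blank y -0.05 96 [-0.0623  0.0017] 0.0271
blank y -0.04 102 [-0.0628  0.0013] 0.0273
blank y -0.03 88 [-0.0547  0.0016] 0.0274
blank y -0.02 81 [-0.0523  0.0013] 0.0271
blank y -0.01 83 [-0.0538  0.0011] 0.0274
blank y 0 115 [-0.0836  0.0015] 0.0272
blank y 0.01 99 [-0.0887  0.0014] 0.0272
row y 0.05 [-0.089  0.001]
row y 0.06 [-0.0895  0.0013]
row y 0.07 [-0.0892  0.0012]
row y 0.1 [-0.0886  0.0014]
row y 0.11 [-0.0879  0.0012]
row y 0.12 [-0.0887  0.0011]
blank y range [-0.0632822  0.0107756]
```

View pics/wrist4.png

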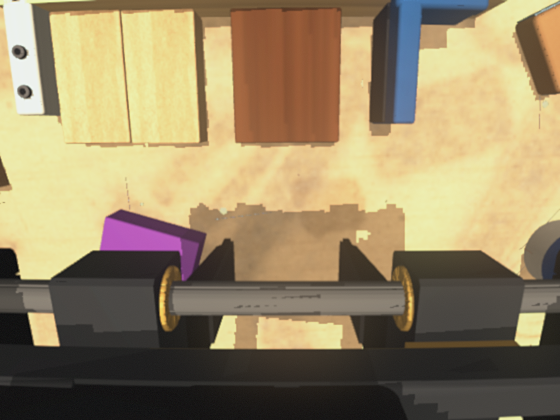

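The blank (287,75) is flush and square, its edges level with the row (130,75) in both views, and 25 mm short of the row sideways. Next I'll look at the knob from close by.

>>> move_arm(
  targets=[
    {"jaw":0,"tx":0,"ty":0,"tz":50,"roll":0},
    {"jaw":0,"tx":25,"ty":-35,"tz":15,"roll":0},
    {"jaw":0,"tx":25,"ty":-35,"tz":0,"roll":0},
    {"jaw":0,"tx":22,"ty":-30,"tz":0,"roll":0},
    {"jaw":0,"tx":0,"ty":0,"tz":0,"roll":0},
    {"jaw":0,"tx":0,"ty":0,"tz":0,"roll":0},
  ],
)

```text
clock: 8.07
eef_pos: [0.5844, -0.1328, 0.1993]
orientation: [[0.998, -0.062, -0.002], [-0.062, -0.998, 0.001], [-0.002, -0.001, -1.0]]
wrist_force: [-0.2, 0.5, -0.2]
opening: 0.0474
finger_force: 0.0
```

```bash
cat >> h.py <<'E'
def knob(c):
    P=c['pixels'];h=cv2.cvtColor(P,cv2.COLOR_RGB2HSV).astype(int); W=cloud(c)
    m=(h[...,1]>150)&((h[...,0]<8)|(h[...,0]>172))&(h[...,2]>80)&(W[...,2]>.07)&(W[...,2]<.15)&(np.hypot(W[...,0]-.683,W[...,1]+.11)<.1)
    zt=np.percentile(W[...,2][m],97); m&=W[...,2]>zt-.004
    cn,_=cv2.findContours(m.astype(np.uint8),0,1); cn=max(cn,key=len).reshape(-1,2)
    (x,y),r=cv2.minEnclosingCircle((onplane(c,cn,zt)[:,:2]*1000).astype(np.float32))
    print('knob top z',zt.round(4),'centre mm',x,y,'r',r,'fence',fence(np.array([x,y])/1000))
E
python3 - <<'E'
from h import *
s=env.state(); print(s['eef_pos'],s['clock'])
for n in ('wrist','top'): c=cap(n); save(c,n+'5.png'); knob(c)
E
```

```text
[ 0.58437109 -0.13280241  0.19926435] 8.075
knob top z 0.1179 centre mm 681.8480834960938 -135.6658172607422 r 14.357163429260254 fence [ 0.03308368 -0.11807374]
knob top z 0.1185 centre mm 682.5010986328125 -132.77725219726562 r 14.462328910827637 fence [ 0.03355997 -0.11515083]
```

>>> move_arm(
  targets=[
    {"jaw":0.25,"tx":50,"ty":-1,"tz":0,"roll":0},
    {"jaw":0.25,"tx":47.5,"ty":-1.2,"tz":0,"roll":0},
    {"jaw":0.25,"tx":0,"ty":0,"tz":-35,"roll":0},
    {"jaw":0.25,"tx":0,"ty":0,"tz":-35,"roll":0},
    {"jaw":0.25,"tx":0,"ty":0,"tz":-25,"roll":0},
    {"jaw":0.25,"tx":0,"ty":0,"tz":-8,"roll":0},
    {"jaw":0.25,"tx":0,"ty":0,"tz":0,"roll":0},
    {"jaw":-0.6,"tx":0,"ty":0,"tz":0,"roll":0},
    {"jaw":-0.6,"tx":0,"ty":0,"tz":0,"roll":0},
    {"jaw":-0.6,"tx":0,"ty":0,"tz":0,"roll":0},
    {"jaw":-0.6,"tx":0,"ty":0,"tz":0,"roll":0},
  ],
)

```text
clock: 9.55
eef_pos: [0.6823, -0.1354, 0.0982]
orientation: [[0.998, -0.062, 0.001], [-0.062, -0.998, 0.0], [0.001, -0.0, -1.0]]
wrist_force: [-0.3, 1.2, 1.3]
opening: 0.0306
finger_force: 30.0
```

>>> move_arm(
  targets=[
    {"jaw":-0.6,"tx":0,"ty":0,"tz":4,"roll":0},
    {"jaw":-0.6,"tx":0,"ty":0,"tz":4,"roll":0},
    {"jaw":-0.6,"tx":0,"ty":0,"tz":4,"roll":0},
    {"jaw":-0.6,"tx":0,"ty":0,"tz":3,"roll":0},
    {"jaw":-0.6,"tx":0,"ty":0,"tz":0,"roll":0},
    {"jaw":-0.6,"tx":0,"ty":0,"tz":0,"roll":0},
  ],
)

```text
clock: 10.3
eef_pos: [0.6821, -0.1353, 0.1098]
orientation: [[0.998, -0.062, 0.0], [-0.062, -0.998, 0.0], [0.0, -0.0, -1.0]]
wrist_force: [6.9, -1.4, -11.6]
opening: 0.0308
finger_force: 30.0
```

```bash
python3 - <<'E'
from h import *
s=env.state(); print(s['eef_pos'],fence(s['eef_pos']),s['wrist_force'])
c=cap('top'); knob(c)
E
```

```text
[ 0.68208401 -0.13531942  0.10979603] [ 0.03329812 -0.11771365] [  6.85774627  -1.35295392 -11.64787827]Traceback (most recent call last):
  File "<stdin>", line 3, in <module>
  File "h.py", line 30, in knob
    zt=np.percentile(W[...,2][m],97); m&=W[...,2]>zt-.004
    return _quantile_unchecked(
        a, q, axis, out, overwrite_input, method, keepdims, weights)
    return _ureduce(a,
                    func=_quantile_ureduce_func,
    ...<5 lines>...
                    overwrite_input=overwrite_input,
                    method=method)
    r = func(a, **kwargs)
    result = _quantile(arr,
                       quantiles=q,
    ...<2 lines>...
                       out=out,
                       weights=wgt)
    slices_having_nans = np.isnan(arr[-1, ...])
                                  ~~~^^^^^^^^^
IndexError: index -1 is out of bounds for axis 0 with size 0
```

>>> move_arm(
  targets=[
    {"jaw":-0.6,"tx":0,"ty":0,"tz":2,"roll":0},
    {"jaw":-0.6,"tx":0,"ty":0,"tz":0,"roll":0},
    {"jaw":-0.6,"tx":0.12,"ty":2,"tz":0,"roll":0},
    {"jaw":-0.6,"tx":0.18,"ty":3,"tz":0,"roll":0},
    {"jaw":-0.6,"tx":0,"ty":0,"tz":0,"roll":0},
  ],
)

```text
clock: 10.98
eef_pos: [0.6823, -0.1305, 0.1116]
orientation: [[0.998, -0.062, 0.0], [-0.062, -0.998, -0.0], [0.0, 0.0, -1.0]]
wrist_force: [8.0, -2.2, -12.3]
opening: 0.0308
finger_force: 30.0
```

```bash
python3 - <<'E'
from h import *
s=env.state(); print(s['eef_pos'],fence(s['eef_pos']),s['wrist_force'],s['torque'])
E
```

```text
[ 0.68233056 -0.13053862  0.11159028] [ 0.03325372 -0.1129267 ] [  8.04287427  -2.24937111 -12.32540252] [-0.30733159 -1.34942792 -0.04917202]
```

>>> move_arm(
  targets=[
    {"jaw":-0.6,"tx":0.3,"ty":5,"tz":0,"roll":0},
    {"jaw":-0.6,"tx":0.3,"ty":5,"tz":0,"roll":0},
    {"jaw":-0.6,"tx":0.3,"ty":5,"tz":0,"roll":0},
    {"jaw":-0.6,"tx":0.3,"ty":5,"tz":0,"roll":0},
    {"jaw":-0.6,"tx":0.3,"ty":5,"tz":0,"roll":0},
    {"jaw":-0.6,"tx":0.3,"ty":5,"tz":0,"roll":0},
    {"jaw":-0.6,"tx":0.3,"ty":5,"tz":0,"roll":0},
    {"jaw":-0.6,"tx":0.3,"ty":4,"tz":0,"roll":0},
    {"jaw":-0.6,"tx":0.1,"ty":2,"tz":0,"roll":0},
    {"jaw":-0.6,"tx":0,"ty":0,"tz":0,"roll":0},
    {"jaw":-0.6,"tx":0,"ty":0,"tz":0,"roll":0},
  ],
)

```text
clock: 12.35
eef_pos: [0.6848, -0.09, 0.1116]
orientation: [[0.998, -0.062, 0.0], [-0.062, -0.998, -0.001], [0.0, 0.001, -1.0]]
wrist_force: [7.7, -2.5, -11.9]
opening: 0.0302
finger_force: 30.0
```

```bash
cat >> h.py <<'E'
def st():
    s=env.state(); print(s['clock'],s['eef_pos'],fence(s['eef_pos']).round(4),s['wrist_force'].round(1),s['opening'])
E
python3 - <<'E'
from h import *
st(); c=cap('top'); save(c,'top6.png'); blank(c)
W=cloud(c);F=fence(W);Z=W[...,2]
cv2.imwrite('pics/crop6.png',cv2.resize(c['pixels'][120:250,220:400],None,fx=4,fy=4,interpolation=cv2.INTER_CUBIC)[:,:,::-1])
E
```

```text
12.35 [ 0.68478002 -0.09002083  0.11161623] [ 0.0332 -0.0723] [  7.7  -2.5 -11.9] 0.030211630087904163
blank y -0.05 3 [-0.0766 -0.0757] 0.029
blank y -0.04 131 [-0.0875  0.0008] 0.0274
blank y -0.03 139 [-0.0888  0.0012] 0.0275
blank y -0.02 135 [-0.0893  0.0013] 0.0271
blank y -0.01 135 [-0.0889  0.0013] 0.0272
blank y 0 142 [-0.0882  0.0014] 0.0272
blank y 0.01 137 [-0.0887  0.0016] 0.0273
```

View pics/crop6.png

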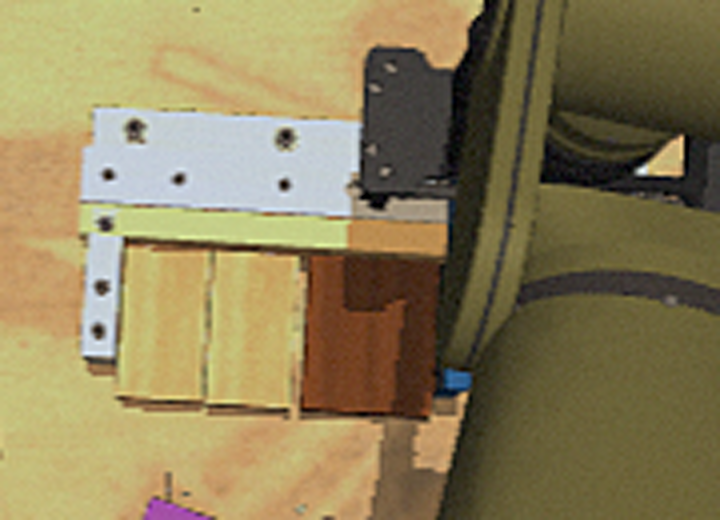

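The row is now nearly closed: brown blank (370,335) flush with the board and beside the pair (205,325), stop arm in contact at its right. I'll slide the last 4.5 mm.

>>> move_arm(
  targets=[
    {"jaw":-0.6,"tx":0.1,"ty":1.5,"tz":0,"roll":0},
    {"jaw":-0.6,"tx":0.1,"ty":1.5,"tz":0,"roll":0},
    {"jaw":-0.6,"tx":0.1,"ty":1.5,"tz":0,"roll":0},
    {"jaw":-0.6,"tx":0,"ty":0,"tz":0,"roll":0},
    {"jaw":-0.6,"tx":0,"ty":0,"tz":0,"roll":0},
  ],
)

```text
clock: 13.02
eef_pos: [0.685, -0.0857, 0.1116]
orientation: [[0.998, -0.062, 0.0], [-0.062, -0.998, -0.001], [0.0, 0.001, -1.0]]
wrist_force: [7.0, -2.2, -11.6]
opening: 0.0306
finger_force: 30.0
```

```bash
python3 - <<'E'
from h import *
st()
E
```

```text
13.025 [ 0.68501359 -0.0857485   0.11157599] [ 0.0332 -0.0681] [  7.   -2.2 -11.6] 0.030594242721860405
```

>>> move_arm(
  targets=[
    {"jaw":-0.6,"tx":0,"ty":0.3,"tz":-5,"roll":0},
    {"jaw":-0.6,"tx":0,"ty":0,"tz":-4,"roll":0},
    {"jaw":-0.6,"tx":0,"ty":0,"tz":-4,"roll":0},
    {"jaw":-0.6,"tx":0,"ty":0,"tz":-3,"roll":0},
    {"jaw":-0.6,"tx":0,"ty":0,"tz":0,"roll":0},
    {"jaw":-0.6,"tx":0,"ty":0,"tz":0,"roll":0},
  ],
)

```text
clock: 13.78
eef_pos: [0.6852, -0.0852, 0.0982]
orientation: [[0.998, -0.062, 0.0], [-0.062, -0.998, -0.001], [0.001, 0.001, -1.0]]
wrist_force: [3.8, -3.2, -4.2]
opening: 0.0303
finger_force: 30.0
```

```bash
python3 - <<'E'
from h import *
st()
E
```

```text
13.775 [ 0.68516922 -0.0851659   0.09819992] [ 0.0333 -0.0675] [ 3.8 -3.2 -4.2] 0.03025953017238734
```

The knob is back at its seated height, so I'll release it and check.

>>> move_arm(
  targets=[
    {"jaw":0.1,"tx":0,"ty":0,"tz":0,"roll":0},
    {"jaw":0.1,"tx":0,"ty":0,"tz":0,"roll":0},
    {"jaw":0.1,"tx":0,"ty":0,"tz":0,"roll":0},
    {"jaw":0.1,"tx":0,"ty":0,"tz":40,"roll":0},
    {"jaw":0.1,"tx":0,"ty":0,"tz":50,"roll":0},
    {"jaw":0.1,"tx":-50,"ty":3,"tz":20,"roll":0},
    {"jaw":0.1,"tx":-50,"ty":3,"tz":0,"roll":0},
    {"jaw":0.1,"tx":-40,"ty":3,"tz":0,"roll":0},
    {"jaw":0.1,"tx":0,"ty":0,"tz":0,"roll":0},
    {"jaw":0.1,"tx":0,"ty":0,"tz":0,"roll":0},
  ],
)

```text
clock: 15.02
eef_pos: [0.5456, -0.0755, 0.2091]
orientation: [[0.998, -0.062, 0.001], [-0.062, -0.998, -0.0], [0.001, -0.0, -1.0]]
wrist_force: [0.7, 0.2, 0.2]
opening: 0.0521
finger_force: 0.0
```

```bash
python3 - <<'E'
from h import *
st(); c=cap('top'); knob(c)
c=cap('wrist'); save(c,'wrist7.png'); knob(c); blank(c)
W=cloud(c);F=fence(W);Z=W[...,2]; V=c['pixels'].max(2)
for y0 in (.05,.06,.07,.1,.11,.12):
    m=(abs(F[...,1]-y0)<.004)&(Z>.02)&(Z<.036)&(F[...,0]>-.12)&(F[...,0]<.015)
    if m.sum(): print('row y',y0,np.percentile(F[...,0][m],[1,99]).round(4))
for x0 in (-.08,-.06,-.03,-.015):
    m=(Z>.02)&(Z<.036)&(abs(F[...,0]-x0)<.004)&(F[...,1]>-.09)&(F[...,1]<.06)&(V<150); print('x',x0,'wide y range',np.percentile(F[...,1][m],[1,99]))
E
```

```text
15.025 [ 0.54564337 -0.07550648  0.20907259] [-0.1065 -0.0663] [0.7 0.2 0.2] 0.05214176659734476
knob top z 0.1188 centre mm 685.68701171875 -83.77565002441406 r 14.17386531829834 fence [ 0.03376253 -0.06604619]
knob top z 0.1179 centre mm 683.34912109375 -85.7278060913086 r 14.309809684753418 fence [ 0.03154758 -0.06813679]
blank y -0.04 329 [-0.0902 -0.0011] 0.0272
blank y -0.03 895 [-0.0902 -0.0006] 0.0274
blank y -0.02 897 [-0.0904 -0.0006] 0.0273
blank y -0.01 898 [-0.0895 -0.0005] 0.0272
blank y 0 889 [-0.09   -0.0004] 0.0273
blank y 0.01 896 [-0.0903 -0.0004] 0.0273
row y 0.05 [-0.0899 -0.0007]
row y 0.06 [-0.0903 -0.0007]
row y 0.07 [-0.09   -0.0004]
row y 0.1 [-0.0897 -0.0008]
row y 0.11 [-0.0901 -0.0006]
row y 0.12 [-0.0896 -0.0004]
x -0.08 wide y range [-0.03911657  0.03582012]
x -0.06 wide y range [-0.05974136  0.03453217]
x -0.03 wide y range [-0.03875566  0.03566567]
x -0.015 wide y range [-0.08269554  0.03562691]
```

View pics/wrist7.png

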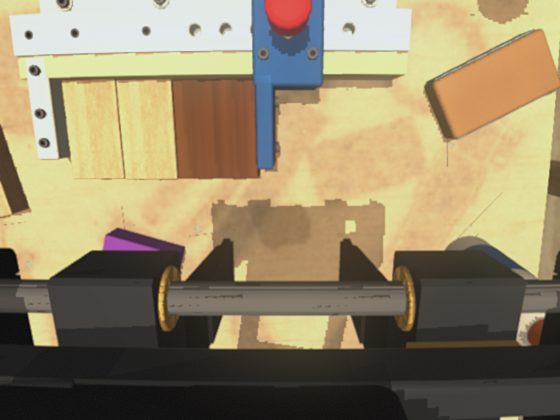

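The wrist view shows the three blanks (95,130), (150,130) and (215,130) closed up flush between the stops. The knob (288,12) has moved 49.9 mm and its top is back at 0.118 m, so the pin is seated. I'll hand in.

```bash
python3 -c "
from plant import env
print(env.finish_job())"
```

```text
the job is handed in; nothing more can be done
None
```

I handed the job in at about 15 s with no verdict returned: the wide brown blank is flush against the fence beside the other two, the blue stop has moved about 50 mm, and the knob is back at its seated height, so the pin is in the 0.050 hole.

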